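# Hold a block in a sprung clamping jig

## Robot

A 7-joint arm with a two-finger parallel gripper is mounted at the origin on a cart in front of the work surface, level with it; the furniture and walls round the work are solid. World frame = base frame: x ahead of the robot, y to its left, z up, the work surface at z = 0. Lengths are in m, angles in degrees, forces in N, time in s.
With the tool pointing down it reaches from about 0.4 to 0.875 m from the base axis. Payload 6.5 kg.
Tool frame: the origin (TCP) lies between the finger pads; the fingertips stand 14 mm ahead of it and the grasp point (between the pads) lies 5 mm behind it (finger_overhang is the distance from the TCP to the fingertips, in m); z points along the fingers, y is the line along which they close (so a half turn about z gives the same grasp; the last joint's range is limited). The gripper opens to 88 mm and grips with 3 to 60 N. Pads are 18 mm wide; open, the fingers measure 123 mm over their backs; the gripper's body (75 mm by 187 mm) begins 45 mm behind the grasp point.
Start: joints at [-76.444, 30.733, -0.252, 88.115, 0.149, 61.152, -4.079], TCP at [0.194, 0.62, 0.253] pointing down, gripper open.
Joint ranges: [-154.64, 154.64], [-21.42, 123.67], [-72.66, 72.17], [13.99, 137.28], [-74.86, 254.86], [10.95, 109.41], [-158.01, 158.01]. Speed limits (degrees/s): [136.94, 136.94, 180, 180, 180, 180, 180].

## Interface

Orientations are given as a 3x3 rotation matrix whose columns are the frame's x, y, z axes.
In Python, from bench import observe, capture, calibration, close_job, finger_overhang gives the robot as it stands.
- The arm moves only by the tool jog_arm, never from a script. Its argument "motion" is a list of rows, each a list of 3 entries, a list of its own where there are three numbers: the shift along the world's x, y, z in units of 0.4 m (1.0 is 0.4 m), then the turn, a rotation vector about the world's x, y, z in units of 180 degrees (1.0 is 180 degrees), then the gripper command: -1 is fully open, 1 is shut, values between are in proportion. A call has 1 to 10 rows; each row is the pose to reach, as a shift and turn from the pose commanded when the call began, turning the shorter way round; what a row does not reach only later rows make up. A row lasts 1/12 s, in which the tool goes at most 41.7 mm and 7.16 degrees, less where a joint would pass 70% of its speed; a pose out of reach is approached as far as the arm can. A call with a number of a shift or a turn outside -1 to 1 is refused whole. A call with a gripper value outside its range is refused whole. The fingers move at their own pace and stop on an object; "newtons" is the grip in N (left out, the last holds). Time passes only in rows, so rows that repeat a pose let the fingers close. It gives the time, the measured TCP pose, the force, the opening and the grip force at its end, in the units of the state.
- observe(): the state, without advancing time (a new reading comes with each control period).
- capture(name): name is "scene" or "top" or "wrist"; returns (picture, depth): 480x640x3 uint8, red, green, blue; 480x640 float32, m along the optical axis (not along the pixel's ray), 0 where there is no reading.
- calibration(name): a dict with "intrinsics" (3x3 intrinsics, pixels), "rvec" (rotation vector, rad) and "tvec" (3), from world to camera coordinates, as OpenCV has them; the wrist camera has in their place "hand_eye" (4x4, takes a point from camera to tool coordinates, whose origin is the TCP and whose axes are the flange's). Camera axes: x right, y down, z forward; pixel columns grow to the right and rows downward; lengths in m; the calibration is good to about 2 mm. A picture is of the moment at which its call begins: read the wrist's pose just before it. calibration takes no time and is no camera call.
- close_job(): hands the job in; it is judged then, once.
The state is a dict: "time": time; "joint_positions": joint angles; "dq": joint speeds; "effort": joint torques, N m; "ee_pos": TCP position; "tcp_rot": TCP orientation; "contact_force": force on the tool from outside, world axes, zero at the start; "wrist_torque": the same for the moment, N m; "opening": finger opening in m; "finger_force": force on a finger pad.
Only numpy, scipy, OpenCV 4.12 (cv2) and the standard library are available. Lean on these libraries where they do the work, as an engineer would, in place of code of your own. Each camera call takes 0.05 s, during which the arm holds its last target. There are 200 camera calls.

## Task

Get the square-ended wood block ready for drilling: lay it flat in the bed of the clamping jig, long side along the fence, and let go of it. Then push the jig's upright sprung handle towards the fence until it has travelled 30 mm (the pointer at the long mark), so that the jaw presses the block home against the fence, and finish still holding the handle there, because it springs back when let go. Leave the two other blocks and the masking tape where they are.

Things in the scene. Friction and masses are not known exactly. Their poses are not given: they have to be found in the camera images.
- square_block: the square-ended block, 45 x 90 x 45 mm (x, y, z), 0.07 to 0.14 kg, loose: the shortest and tallest of the three wood blocks. Origin at the centre of its underside, z up, y along its 90 mm length. It may lie left or right of the jig
- long_block: bystander: the largest wood block, 62 x 140 x 35 mm, lying flat; origin at the centre of its underside, y along its length
- thin_block: bystander: the thin, weathered wood block, 50 x 110 x 22 mm, lying flat; origin at the centre of its underside, y along its length
- masking_tape: bystander: roll of masking tape, 97 mm across, 25 mm high, lying flat; origin at the centre of its underside
- jig: clamping jig, fixed to the bench: plywood board 240 x 150 x 15 mm. Origin at the centre of its underside, +x from handle to fence, z up. In its frame, mm: steel fence across the far end, face at x 75, top z 35; two low cheeks, inner faces y -57 and +57, top z 28; bearing block for the handle's rod, x -40 to -15, 50 wide, top z 45. A wall shelf overhangs the bench behind it
- bed (a point): where the centre of the block's underside lies when home against the fence: 52.5 mm along +x from the jig's origin, on the board's top (z 15 mm); axes as the jig's. The block's y runs along this y, either way round. The bed is 61 mm from jaw to fence with the handle released, 114 mm between cheeks; a block set down 8 mm short of home (towards the handle) lies midway
- grip (a point): centre of the handle's top; moves with it. The handle is an upright round black grip, 18 mm in diameter, from z 22 to 92 mm above the bench; released, it stands 95 mm from the jig's origin on the side away from the fence. Push it level along the jig's +x; it can be pinched from above
- press (a joint): handle travel towards the fence in m: 0 released, 0.040 at the stop. A spring pushes back: 1.5 N at 0, 0.15 N more per mm. The jaw meets a block that is home at about 0.016; from there its own spring adds 0.8 N and 0.4 N per mm: about 12 N in all at 0.030. A pointer on the handle runs along a scale on the board, a mark every 10 mm; the long mark is 30 mm
- jaw: the steel jaw plate, 10 x 70 x 22 mm, sprung on the front end of the handle's rod, its top at z = 39 mm above the bench. Origin on the bench plane below the plate's centre; moves with the handle until it meets the block, then yields

How it is judged (in metres and radians):
On the way:
1. the square-ended block lies flat in the bed between jaw and fence, let go, with the handle not yet pushed (z of square_block in the frame of bed between -0.003 and 0.004 m and y of square_block in the frame of bed between -0.016 and 0.016 m and angle between square_block's own z axis and vertical below 0.1 rad and x of square_block in the frame of bed between -0.022 and 0.005 m and angle between the y axis of square_block and the y axis of bed, either way round below 0.35 rad and contact force between square_block and the fingers below 0.1 N and value of joint press below 0.008 m), for 0.2 s.
At the end, for the whole second after the job is handed in: The robot still holds the handle at 26 to 34 mm of travel; the jaw presses the block with over 3 N; the block, not touched by the fingers, lies flat in the bed at rest, home against the fence within 4 mm and square to it within 0.08 rad, between the cheeks (z of square_block in the frame of bed between -0.003 and 0.004 m and y of square_block in the frame of bed between -0.016 and 0.016 m and angle between square_block's own z axis and vertical below 0.1 rad and x of square_block in the frame of bed between -0.004 and 0.004 m and angle between the y axis of square_block and the y axis of bed, either way round below 0.08 rad and value of joint press between 0.026 and 0.034 m and contact force between jaw and square_block above 3 N and contact force between square_block and the fingers below 0.1 N and linear speed of square_block below 0.02 m/s and contact force between any of the fingers, the arm and jig above 2 N); the arm keeps its last pose, push and grip.
It fails at once if the long block is disturbed (moved over 30 mm) (distance of long_block from where it was at the start of the episode above 0.03 m).
It fails at once if the thin block is disturbed (moved over 30 mm) (distance of thin_block from where it was at the start of the episode above 0.03 m).
It fails at once if the masking tape is disturbed (moved over 30 mm) (distance of masking_tape from where it was at the start of the episode above 0.03 m).
It also fails if it takes over 54 s, if anything falls off the work surface, if the arm or the gripper's body presses on something with over 40 N, if the wrist force passes 120 N, or if a joint passes its speed limit or range.

## Working session

There is one attempt and no reset: what is moved stays moved. The work goes in short steps, Python scripts to look and compute and a tool call to move; the robot and the scene stay as the last step left them, time stands still between calls to the robot, and variables do not carry over. Pictures are saved under pics/ and viewed, at most 10 in all, crops included, and the job is handed in when it is done.

Besides the shell and the picture viewer there is one more tool, called after "Call:" as name(argument=value, ...) on one line, values as JSON. jog_arm: Moves the arm, as the interface text tells. Its arguments: {"type":"object","properties":{"motion":{"type":"array"},"newtons":{"type":"number"}},"required":["motion"]}

```bash
mkdir -p pics
cat > h.py <<'E'
import numpy as np, cv2
from bench import *
def pts(name):
    s=observe(); im,d=capture(name); c=calibration(name); K=np.array(c["intrinsics"])
    v,u=np.mgrid[0:480,0:640]
    P=np.stack([(u-K[0,2])/K[0,0]*d,(v-K[1,2])/K[1,1]*d,d],-1)
    if "rvec" in c:
        R=cv2.Rodrigues(np.array(c["rvec"],float))[0]; t=np.array(c["tvec"],float).ravel()
        W=(P-t)@R
    else:
        H=np.array(c["hand_eye"]); W=(P@H[:3,:3].T+H[:3,3])@np.array(s["tcp_rot"]).T+np.array(s["ee_pos"])
    W[d==0]=np.nan
    return im,W
def save(im,n): cv2.imwrite("pics/"+n,im[...,::-1])
E
python3 - <<'E'
from h import *
for n in("scene","top"):
    im,W=pts(n); save(im,n+"1.png"); np.save(n+"1.npy",W)
    print(n,np.nanmin(W,(0,1)),np.nanmax(W,(0,1)))
s=observe();print(s["time"],s["ee_pos"],s["tcp_rot"],s["opening"])
E
```

```text
scene [-0.20632195 -0.70958337 -0.89715641] [0.99261502 1.73097303 0.60081823]
top [-0.54613697 -1.52777991 -0.91285987] [0.98416059 1.58506298 0.75913012]
0.1 [0.19368688 0.61994517 0.25196632] [[-9.54529372e-01  2.98116687e-01 -3.46372547e-04]
 [ 2.98116870e-01  9.54528263e-01 -1.45820398e-03]
 [-1.04092555e-04 -1.49515803e-03 -9.99998877e-01]] 0.08815479170367865
```

View pics/top1.png

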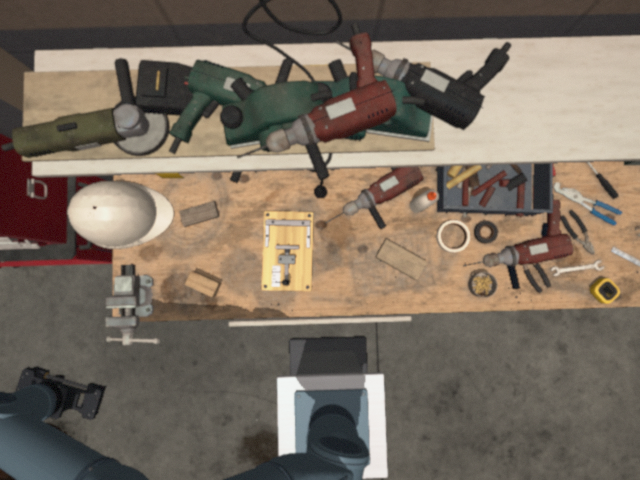

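View pics/scene1.png

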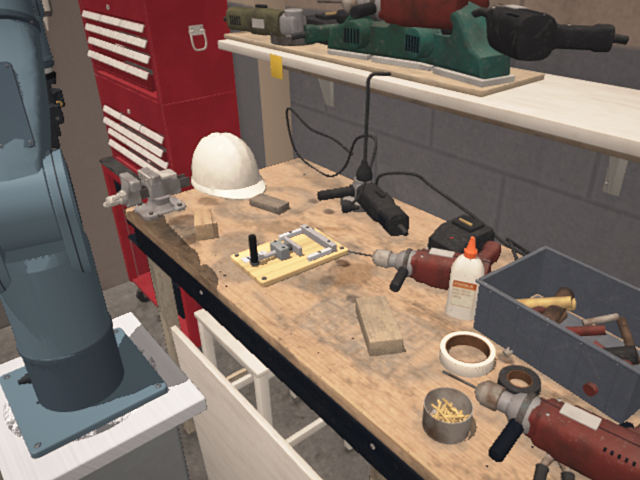

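Run:
```python
from h import *
W=np.load("top1.npy")
def rect(u0,u1,v0,v1,z0,z1,l):
    P=W[v0:v1,u0:u1].reshape(-1,3); P=P[(P[:,2]>z0)&(P[:,2]<z1)]
    r=cv2.minAreaRect(P[:,:2].astype(np.float32)); print(l,len(P),r,P.mean(0),np.median(P[:,2]))
    return P
rect(180,230,262,305,.03,.07,"sq")
rect(250,325,200,300,.008,.02,"board")
P=rect(278,296,270,290,.06,.12,"handle")
rect(262,314,212,232,.028,.045,"fence")
rect(262,314,242,250,.03,.05,"jaw")
rect(170,225,195,232,.012,.05,"thin")
print("bench z",[W[v,u] for v,u in((300,240),(250,230),(250,340))])
im=cv2.imread("pics/top1.png")[195:310,170:330]; cv2.imwrite("pics/crop1.png",cv2.resize(im,None,fx=5,fy=5,interpolation=2))
W=np.load("scene1.npy")
rect(190,222,205,242,.03,.07,"sq")
rect(225,355,220,290,.008,.02,"board")
rect(246,260,232,268,.05,.12,"handle")
# shelf front edge
W=np.load("top1.npy");P=W[130:180,240:330].reshape(-1,3);P=P[P[:,2]>.15];print("shelf minx",P[:,0].min(),np.percentile(P[:,2],[1,50,99]))
```

```text
sq 498 ((0.4328519105911255, 0.3693991005420685), (0.09090965986251831, 0.04524735361337662), 63.70040512084961) [0.43292658 0.36830441 0.04405273] 0.04427113977508358
board 2993 ((0.5176096558570862, 0.11814700067043304), (0.18606185913085938, 0.2713524401187897), 80.90559387207031) [0.51833274 0.11859846 0.01440173] 0.014379830275844614
handle 35 ((0.4296944737434387, 0.12252268195152283), (0.01555238850414753, 0.0141953369602561), 88.9133529663086) [0.43012276 0.12217558 0.08733147] 0.08940004660608968
fence 257 ((0.5998917818069458, 0.11360014975070953), (0.13187064230442047, 0.03132544830441475), 87.067626953125) [0.60616397 0.11493329 0.0343986 ] 0.03413086616568002
jaw 91 ((0.5374622344970703, 0.1194750964641571), (0.12812331318855286, 0.01852211356163025), 88.38574981689453) [0.53373145 0.11588165 0.03732819] 0.03784027935048161
thin 623 ((0.6399452686309814, 0.40033429861068726), (0.051921673119068146, 0.1448180079460144), 14.876005172729492) [0.64326381 0.38321702 0.02117489] 0.02127908615452946
bench z [array([0.38138809, 0.26404845, 0.00764366]), array([ 0.53312589,  0.29407696, -0.00255743]), array([ 0.523111  , -0.04049834,  0.00319096])]
sq 365 ((0.43436184525489807, 0.36924320459365845), (0.0996052697300911, 0.04475153237581253), 63.76370620727539) [0.42897121 0.35779154 0.0432521 ] 0.04478463218330629
board 2297 ((0.5258743166923523, 0.11593054234981537), (0.15447038412094116, 0.2440633475780487), 86.68215942382812) [0.50219769 0.09939085 0.01507949] 0.015296027155663456
handle 148 ((0.42912137508392334, 0.12009323388338089), (0.016185862943530083, 0.020070763304829597), 29.7954158782959) [0.42844416 0.11809734 0.07426294] 0.07452448007078091
shelf minx 0.6244081864691617 [0.39978639 0.48231008 0.57757436]
```

View pics/crop1.png

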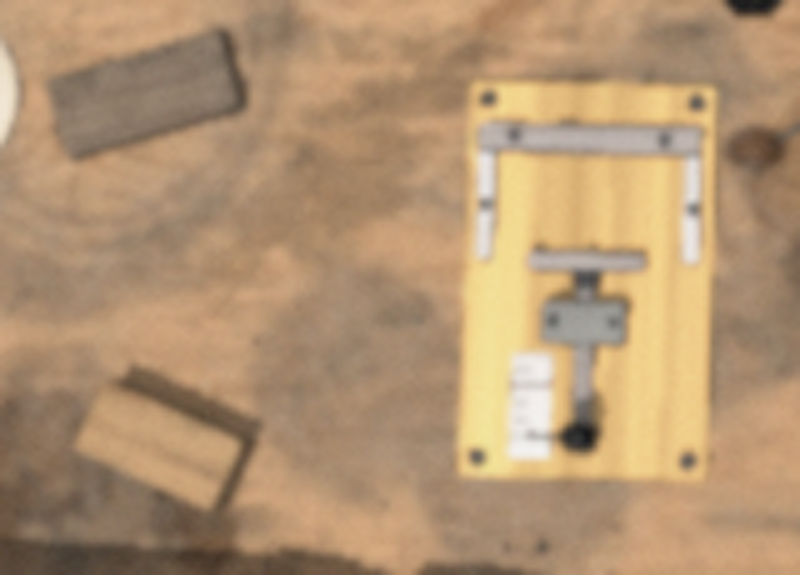

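Call:
jog_arm(motion=[[[0.1,-0.1,0],[0,0,-0.04],-1],[[0.2,-0.2,0],[0,0,-0.08],-1],[[0.3,-0.3,-0.02],[0,0,-0.12],-1],[[0.36,-0.38,-0.03],[0,0,-0.16],-1],[[0.42,-0.45,-0.04],[0,0,-0.195],-1],[[0.48,-0.51,-0.05],[0,0,-0.23],-1],[[0.53,-0.56,-0.06],[0,0,-0.27],-1],[[0.57,-0.6,-0.07],[0,0,-0.31],-1],[[0.6,-0.63,-0.08],[0,0,-0.35],-1],[[0.6,-0.63,-0.08],[0,0,-0.39],-1]])

```text
time: 0.93
ee_pos: [0.4375, 0.3628, 0.22]
tcp_rot: [[-0.031, 1.0, 0.001], [1.0, 0.031, -0.003], [-0.003, 0.001, -1.0]]
contact_force: [-0.5, 0.1, -0.4]
opening: 0.0883
finger_force: 0.0
```

Call:
jog_arm(motion=[[[0,0,0],[0,0,-0.04],-1],[[0,0,0],[0,0,-0.08],-1],[[0,0,0],[0,0,-0.12],-1],[[0,0,0],[0,0,-0.16],-1],[[0,0,0],[0,0,-0.16],-1],[[0,0,0],[0,0,-0.16],-1]])

```text
time: 1.43
ee_pos: [0.4335, 0.3684, 0.2204]
tcp_rot: [[0.438, 0.899, -0.0], [0.899, -0.438, -0.001], [-0.001, 0.0, -1.0]]
contact_force: [-0.2, 0.4, -0.4]
opening: 0.0883
finger_force: 0.0
```

Run:
```python
from h import *
s=observe();print(s["time"],s["ee_pos"],np.round(s["tcp_rot"],3).tolist(),s["contact_force"],s["joint_positions"])
im,W=pts("wrist");save(im,"w1.png");np.save("w1.npy",W)
m=(W[...,2]>.036)&(W[...,2]<.055)&(np.hypot(W[...,0]-.433,W[...,1]-.369)<.08)
P=W[m];print(len(P),cv2.minAreaRect(P[:,:2].astype(np.float32)),np.median(P[:,2]))
```

```text
1.4333 [0.43353931 0.36837415 0.22040371] [[0.438, 0.899, -0.0], [0.899, -0.438, -0.001], [-0.001, 0.0, -1.0]] [-0.20298374  0.37609211 -0.39956416] [-64.50248292  26.65775504  25.97264902 103.62631572 -14.21736519
  52.98470606 -58.27426192]
4297 ((0.43166157603263855, 0.3682344853878021), (0.08993726223707199, 0.04507973790168762), 63.70706558227539) 0.04624603269937422
```

View pics/w1.png

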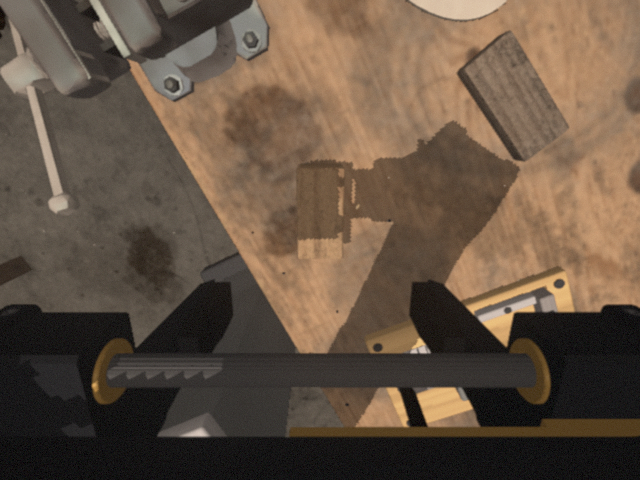

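The block lies at about (320,210), square to the fingers and clear of obstacles. I'll descend and grip it high.

Call:
jog_arm(motion=[[[0,0,-0.09],[0,0,0],-1],[[-0.005,0,-0.18],[0,0,0],-1],[[-0.005,0,-0.27],[0,0,0],-1],[[-0.005,0,-0.35],[0,0,0],-1],[[-0.005,0,-0.41],[0,0,0],-1],[[-0.005,0,-0.445],[0,0,0],-1],[[-0.005,0,-0.445],[0,0,0],-1]])

```text
time: 2.07
ee_pos: [0.4303, 0.3671, 0.0401]
tcp_rot: [[0.44, 0.898, -0.004], [0.898, -0.44, -0.003], [-0.005, -0.002, -1.0]]
contact_force: [-1.1, -0.3, 0.1]
opening: 0.088
finger_force: 0.0
```

Call:
jog_arm(motion=[[[0,0,0],[0,0,0],1],[[0,0,0],[0,0,0],1],[[0,0,0],[0,0,0],1],[[0,0,0],[0,0,0],1],[[0,0,0],[0,0,0],1],[[0,0,0],[0,0,0],1],[[0,0,0],[0,0,0],1],[[0,0,0],[0,0,0],1],[[0,0,0],[0,0,0],1]], newtons=15)

```text
time: 2.82
ee_pos: [0.432, 0.3687, 0.0431]
tcp_rot: [[0.441, 0.897, 0.0], [0.897, -0.441, 0.0], [0.001, 0.0, -1.0]]
contact_force: [-0.9, 0.2, 5.6]
opening: 0.0448
finger_force: 15.0
```

Call:
jog_arm(motion=[[[0,0,0.05],[0,0,0],1],[[0,0,0.13],[0,0,0],1],[[0,0,0.22],[0,0,0],1],[[0.03,-0.06,0.31],[0,0,0.02],1],[[0.08,-0.14,0.39],[0,0,0.045],1],[[0.13,-0.23,0.45],[0,0,0.07],1],[[0.18,-0.32,0.48],[0,0,0.095],1],[[0.23,-0.41,0.5],[0,0,0.12],1],[[0.28,-0.5,0.5],[0,0,0.132],1],[[0.32,-0.57,0.5],[0,0,0.132],1]])

```text
time: 3.65
ee_pos: [0.557, 0.1452, 0.2435]
tcp_rot: [[0.04, 0.999, 0.001], [0.999, -0.04, 0.001], [0.001, 0.001, -1.0]]
contact_force: [1.2, 0.8, -1.0]
opening: 0.0448
finger_force: 15.0
```

Call:
jog_arm(motion=[[[0.02,-0.06,0],[0,0,0],1],[[0.02,-0.06,0],[0,0,0],1],[[0.02,-0.06,0],[0,0,0],1],[[0.02,-0.06,0],[0,0,0],1]])

```text
time: 3.98
ee_pos: [0.5636, 0.1238, 0.2421]
tcp_rot: [[0.042, 0.999, -0.001], [0.999, -0.042, 0.001], [0.0, -0.001, -1.0]]
contact_force: [0.5, 0.4, -0.9]
opening: 0.0449
finger_force: 15.0
```

Run:
```python
from h import *
s=observe();print(s["time"],s["ee_pos"],np.round(s["tcp_rot"],3).tolist(),s["opening"],s["finger_force"])
im,W=pts("wrist");save(im,"w2.png");np.save("w2.npy",W)
def rect(m,l):
    P=W[m]
    if len(P)>10: print(l,len(P),cv2.minAreaRect(P[:,:2].astype(np.float32)),P.mean(0))
z=W[...,2];x=W[...,0];y=W[...,1];n=abs(y-.117)<.09
rect(n&(z>.029)&(z<.043)&(x>.585)&(x<.63),"fence")
rect(n&(z>.033)&(z<.05)&(x>.52)&(x<.55)&(abs(y-.117)<.045),"jaw")
rect(n&(z>.075)&(z<.1)&(x<.46),"handle")
b=(abs(y-.117)<.1)&(z>.01)&(z<.02)&(x>.38)&(x<.68); rect(b,"board")
```

```text
3.9833 [0.56359618 0.12381967 0.24205412] [[0.042, 0.999, -0.001], [0.999, -0.042, 0.001], [0.0, -0.001, -1.0]] 0.04493426347755825 15.000057220458984
fence 868 ((0.6006630063056946, 0.14961373805999756), (0.05899430438876152, 0.03139273077249527), 88.20802307128906) [0.60697124 0.15611818 0.03540503]
jaw 118 ((0.5340232253074646, 0.1451747566461563), (0.011574821546673775, 0.009199590422213078), 85.88995361328125) [0.53404483 0.1453193  0.0395753 ]
handle 447 ((0.4292930066585541, 0.12190762162208557), (0.01738560199737549, 0.016942106187343597), 78.5897445678711) [0.43111441 0.12316554 0.08953607]
board 16167 ((0.5234289169311523, 0.11662507802248001), (0.14934608340263367, 0.23991616070270538), 86.90840148925781) [0.50750706 0.13538468 0.01640142]
```

View pics/w2.png

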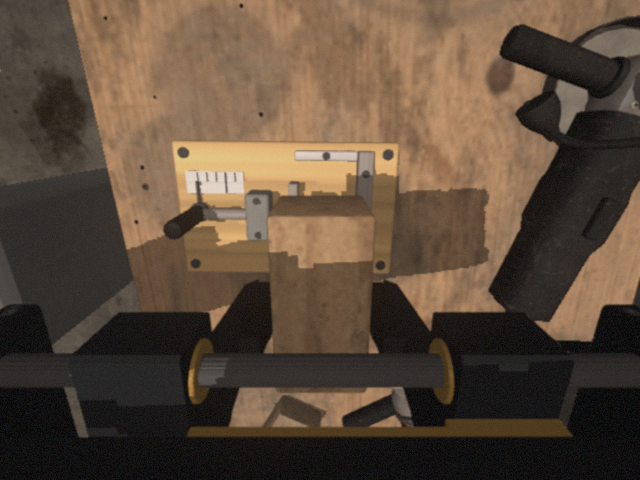

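The jig (board corners about (175,142) to (397,272)) is at (0.523, 0.117) with yaw -3.1°, and the block is held squarely. I'll let the arm settle and lower partway.

Call:
jog_arm(motion=[[[0,-0.005,-0.08],[0,0,-0.004],1],[[0,-0.005,-0.16],[0,0,-0.004],1],[[0,-0.005,-0.24],[0,0,-0.004],1],[[0,-0.005,-0.3],[0,0,-0.004],1],[[0,-0.005,-0.3],[0,0,-0.004],1],[[0,-0.005,-0.3],[0,0,-0.004],1],[[0,-0.005,-0.3],[0,0,-0.004],1],[[0,-0.005,-0.3],[0,0,-0.004],1]])

```text
time: 4.7
ee_pos: [0.5654, 0.1216, 0.1245]
tcp_rot: [[0.054, 0.999, 0.003], [0.999, -0.054, 0.001], [0.001, 0.003, -1.0]]
contact_force: [-0.0, -0.9, -0.6]
opening: 0.0449
finger_force: 15.0
```

Call:
jog_arm(motion=[[[0.006,-0.018,0],[0,0,0],1],[[0.006,-0.018,0],[0,0,0],1],[[0.006,-0.018,-0.03],[0,0,0],1],[[0.006,-0.018,-0.07],[0,0,0],1],[[0.006,-0.018,-0.11],[0,0,0],1],[[0.006,-0.018,-0.14],[0,0,0],1],[[0.006,-0.018,-0.155],[0,0,0],1],[[0.006,-0.018,-0.16],[0,0,0],1],[[0.006,-0.018,-0.16],[0,0,0],1],[[0.006,-0.018,-0.16],[0,0,0],1]])

```text
time: 5.53
ee_pos: [0.5669, 0.1136, 0.0586]
tcp_rot: [[0.055, 0.998, 0.001], [0.998, -0.055, 0.0], [0.0, 0.001, -1.0]]
contact_force: [0.3, 0.5, -0.6]
opening: 0.0449
finger_force: 15.0
```

Call:
jog_arm(motion=[[[0,0,-0.002],[0,0,0],1],[[0,0,-0.002],[0,0,0],1],[[0,0,-0.002],[0,0,0],1],[[0,0,-0.002],[0,0,0],-0.3],[[0,0,-0.002],[0,0,0],-0.3],[[0,0,-0.002],[0,0,0],-0.3],[[0,0,-0.002],[0,0,0],-0.3],[[0,0,-0.002],[0,0,0],-0.3]])

```text
time: 6.2
ee_pos: [0.5666, 0.1137, 0.0577]
tcp_rot: [[0.055, 0.998, 0.0], [0.998, -0.055, -0.0], [0.0, 0.0, -1.0]]
contact_force: [0.7, 0.6, -0.1]
opening: 0.0569
finger_force: 0.0
```

Call:
jog_arm(motion=[[[0,0,0.03],[0,0,0],-0.3],[[0,0,0.1],[0,0,0],-0.3],[[0,0,0.18],[0,0,0],-0.3],[[0,0,0.26],[0,0,0],-0.3],[[-0.05,0,0.32],[0,0,0],-0.3],[[-0.12,0,0.32],[0,0,0],-0.3],[[-0.2,0.01,0.32],[0,0,0],-0.3],[[-0.27,0.02,0.32],[0,0,0],-0.3],[[-0.34,0.02,0.32],[0,0,0],-0.3],[[-0.34,0.02,0.32],[0,0,0],-0.3]])

```text
time: 7.03
ee_pos: [0.4251, 0.1214, 0.1857]
tcp_rot: [[0.053, 0.999, -0.005], [0.999, -0.053, 0.0], [0.0, -0.005, -1.0]]
contact_force: [-0.6, -0.1, 0.0]
opening: 0.0574
finger_force: 0.0
```

Run:
```python
from h import *
s=observe();print(s["time"],s["ee_pos"],np.round(s["tcp_rot"],3).tolist(),s["opening"],s["contact_force"])
im,W=pts("wrist");save(im,"w3.png")
def rect(m,l):
    P=W[m]
    if len(P)>10: print(l,len(P),cv2.minAreaRect(P[:,:2].astype(np.float32)),P.mean(0))
z=W[...,2];x=W[...,0];y=W[...,1]
rect((abs(y-.117)<.07)&(z>.052)&(z<.07)&(x>.52)&(x<.62),"block")
rect((abs(y-.117)<.05)&(z>.075)&(z<.1)&(x<.46),"handle")
```

```text
7.0333 [0.4250799  0.12140564 0.18569305] [[0.053, 0.999, -0.005], [0.999, -0.053, 0.0], [0.0, -0.005, -1.0]] 0.05738947009791354 [-0.58509879 -0.07921189  0.02875814]
block 6328 ((0.5652448534965515, 0.11337082833051682), (0.09012850373983383, 0.046205442398786545), 86.77423095703125) [0.56337091 0.11663274 0.06064796]
handle 561 ((0.42851606011390686, 0.12184549868106842), (0.017153572291135788, 0.017244622111320496), 67.10490417480469) [0.4284586  0.12365315 0.09055608]
```

View pics/w3.png

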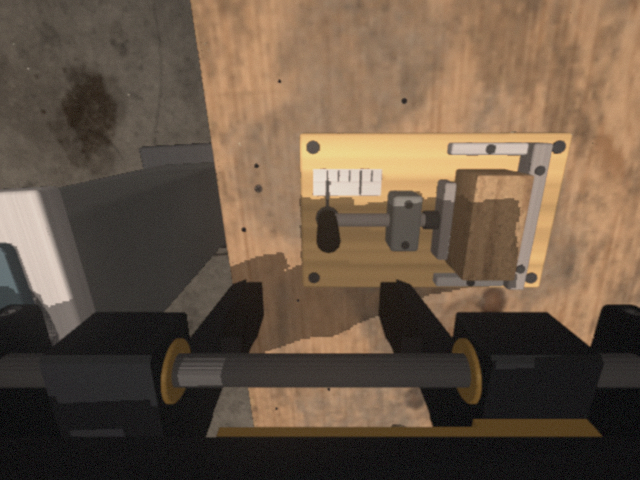

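The block (460–530, 170–285) lies flat in the bed between jaw and fence, and the handle is untouched at (328,225). Next I pinch the handle from above.

Call:
jog_arm(motion=[[[-0.003,0,0],[0,0,0],-0.3],[[-0.003,0,-0.07],[0,0,0],-0.3],[[-0.003,0,-0.14],[0,0,0],-0.3],[[-0.003,0,-0.21],[0,0,0],-0.3],[[-0.003,0,-0.27],[0,0,0],-0.3],[[-0.003,0,-0.295],[0,0,0],-0.3],[[-0.003,0,-0.295],[0,0,0],-0.3],[[-0.003,0,-0.295],[0,0,0],-0.3],[[-0.003,0,-0.295],[0,0,0],-0.3]])

```text
time: 7.83
ee_pos: [0.4308, 0.1218, 0.0688]
tcp_rot: [[0.055, 0.998, 0.002], [0.998, -0.055, 0.001], [0.001, 0.002, -1.0]]
contact_force: [0.6, -0.7, 0.0]
opening: 0.0576
finger_force: 0.0
```

Call:
jog_arm(motion=[[[0,0,0],[0,0,0],1],[[0,0,0],[0,0,0],1],[[0,0,0],[0,0,0],1],[[0,0,0],[0,0,0],1],[[0,0,0],[0,0,0],1],[[0,0,0],[0,0,0],1],[[0,0,0],[0,0,0],1],[[0,0,0],[0,0,0],1],[[0,0,0],[0,0,0],1]], newtons=30)

```text
time: 8.58
ee_pos: [0.43, 0.1217, 0.0679]
tcp_rot: [[0.055, 0.998, 0.001], [0.998, -0.055, 0.0], [0.0, 0.001, -1.0]]
contact_force: [1.6, -0.5, 0.9]
opening: 0.0171
finger_force: 30.0
```

Call:
jog_arm(motion=[[[0.01,-0.0005,0],[0,0,0],1],[[0.02,-0.001,0],[0,0,0],1],[[0.03,-0.0015,0],[0,0,0],1],[[0.04,-0.002,0],[0,0,0],1],[[0.05,-0.0025,0],[0,0,0],1],[[0.06,-0.003,0],[0,0,0],1],[[0.068,-0.0035,0],[0,0,0],1],[[0.075,-0.004,0],[0,0,0],1],[[0.075,-0.004,0],[0,0,0],1],[[0.075,-0.004,0],[0,0,0],1]])

```text
time: 9.42
ee_pos: [0.456, 0.1203, 0.0677]
tcp_rot: [[0.054, 0.998, -0.007], [0.999, -0.054, 0.0], [-0.0, -0.007, -1.0]]
contact_force: [-10.3, 1.2, 15.7]
opening: 0.0173
finger_force: 30.0
```

Call:
jog_arm(motion=[[[0,0,0],[0,0,0],1],[[0,0,0],[0,0,0],1],[[0,0,0],[0,0,0],1],[[0,0,0],[0,0,0],1]])

```text
time: 9.75
ee_pos: [0.4558, 0.1203, 0.0677]
tcp_rot: [[0.054, 0.998, -0.008], [0.999, -0.054, 0.0], [-0.0, -0.008, -1.0]]
contact_force: [-9.7, 1.2, 15.7]
opening: 0.0168
finger_force: 30.0
```

Run:
```python
from h import *
s=observe();print(s["time"],s["ee_pos"],s["opening"],s["contact_force"])
im,W=pts("wrist")
z=W[...,2];x=W[...,0];y=W[...,1]
m=(abs(y-.117)<.07)&(z>.052)&(z<.07)&(x>.54)&(x<.62);P=W[m];print(len(P),cv2.minAreaRect(P[:,:2].astype(np.float32)),P.mean(0))
save(cv2.resize(im,(800,600)),"w4.png")
im,W=pts("top");save(im,"t4.png")
```

```text
9.75 [0.45584596 0.12030244 0.0677182 ] 0.016812393349622225 [-9.72732091  1.20012599 15.67252545]
14428 ((0.5761371850967407, 0.11887617409229279), (0.07892750203609467, 0.04695550724864006), 87.22592163085938) [0.5716527  0.12671932 0.06040053]
```

View pics/w4.png

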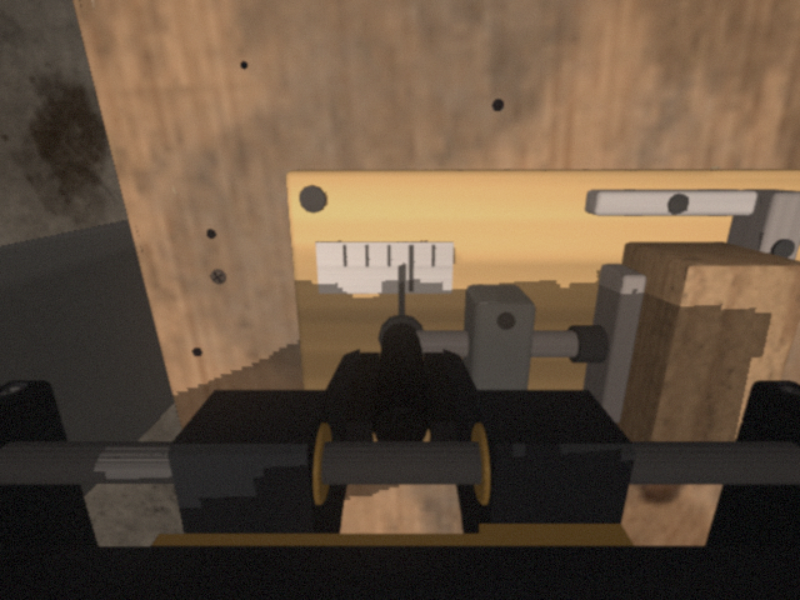

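The pointer (402) is just short of the long mark (411), about 26 mm by the marks' 22 px spacing. The block is against the fence, so I push about 4 mm more.

Call:
jog_arm(motion=[[[0.004,0,0],[0,0,0],1],[[0.008,-0.0005,0],[0,0,0],1],[[0.012,-0.0005,0],[0,0,0],1],[[0.012,-0.0005,0],[0,0,0],1],[[0.012,-0.0005,0],[0,0,0],1],[[0.012,-0.0005,0],[0,0,0],1],[[0.012,-0.0005,0],[0,0,0],1]])

```text
time: 10.43
ee_pos: [0.4599, 0.1201, 0.0677]
tcp_rot: [[0.054, 0.998, -0.009], [0.999, -0.054, 0.0], [-0.0, -0.009, -1.0]]
contact_force: [-11.8, 1.0, 18.4]
opening: 0.0171
finger_force: 30.0
```

Run:
```python
from h import *
s=observe();print(s["time"],s["ee_pos"],s["opening"],s["contact_force"],np.abs(s["dq"]).max())
im,W=pts("wrist")
z=W[...,2];x=W[...,0];y=W[...,1]
m=(abs(y-.117)<.07)&(z>.052)&(z<.07)&(x>.54)&(x<.62);P=W[m];print(len(P),cv2.minAreaRect(P[:,:2].astype(np.float32)))
save(cv2.resize(im,(800,600)),"w5.png")
```

```text
10.4333 [0.45988661 0.12008661 0.06769557] 0.017062639153789746 [-11.82772271   0.95350354  18.43788291] 0.08387605277623651
15019 ((0.5755998492240906, 0.11960562318563461), (0.07735414057970047, 0.046465590596199036), 86.75482940673828)
```

View pics/w5.png

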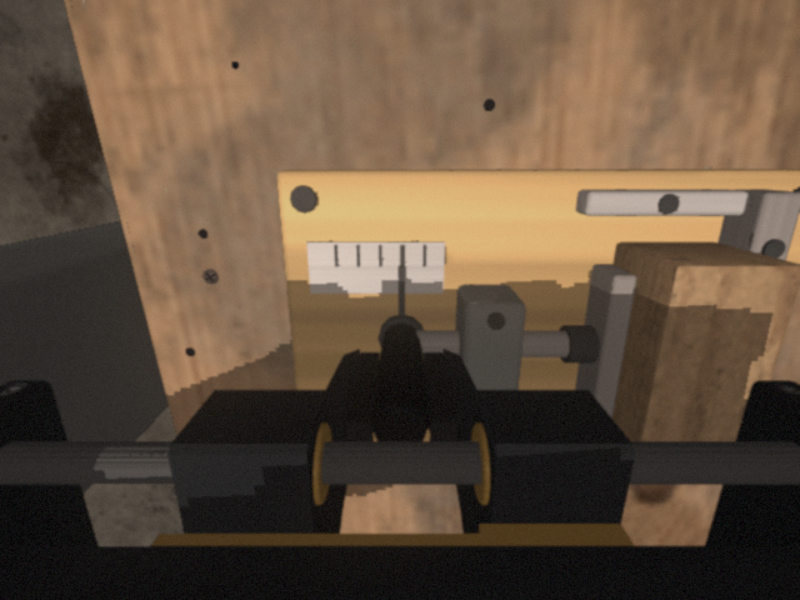

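The pointer (402) now sits on the long mark (402). The push is about 12 N and the block is square at the fence, so I'm handing it in.

```bash
python3 -c "
from bench import *
print(close_job())"
```

```text
the job is handed in; nothing more can be done
None
```

The square block lies flat in the jig bed, pressed against the fence, with the handle still held at the 30 mm mark under a push of about 12 N; the job is handed in, but no verdict was returned.

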